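# Dry-fit the loose parts of a dismantled gilded frame

### The job

The three gilded ornaments lie in each other's seats: swap them round so that each rests flat in the middle of the seat of its own shape (the leaf lengthwise), setting one down on the middle of the empty felt pad and letting go of it there to free a seat. When all three are in place, and only then, push the pale wooden fillet upright down into the open joint between the two rail ends, fully home and with its length centred along the gap. Do not knock over the small glass jar that stands among the parts.

Things in the scene. Friction and masses are not known exactly. Their poses are not given: they have to be found in the camera images.
- rosette: Round carved ornament of gilt wood: a dark disc 56 mm across and 14 mm thick with a ring of small gilt beads, on it a gilt round boss 36 mm across, 44 mm high in all (the boss is straight-sided from 14 to 40 mm). Origin: centre of its underside, z up. 85 to 170 g. At the start it lies flat in a seat that is not its own.
- square_boss: Square carved ornament of gilt wood: a dark slab 52 x 52 mm and 14 mm thick, on it a gilt square block 36 x 36 mm, sides parallel to the slab's, 44 mm high in all. Origin: centre of its underside; x and y square to its sides, z up. 90 to 185 g. At the start it lies flat in a seat that is not its own.
- leaf: Long leaf-shaped carved ornament of gilt wood: a dark slab 84 mm long (x), 32 mm wide (y), narrowing to 22 mm near both ends, 14 mm thick, on it a gilt spine 56 mm long (x) and 18 mm wide (y), 44 mm high in all. Origin: centre of its underside; x along its length, z up; both ends are alike. 70 to 140 g. At the start it lies flat in a seat that is not its own.
- round_seat: The rosette's own seat: a round shallow wooden block of the dismantled frame, 108 mm across, with a raised beaded rim 6 mm wide; inside 96 mm across. The inner floor is 6 mm and the rim 12 mm above the bench. Fixed. Origin: centre of its underside, on the bench.
- square_seat: The square boss's own seat: a square shallow wooden block of the frame, 96 x 96 mm, with a raised beaded rim 6 mm wide; inside 84 x 84 mm. Inner floor 6 mm, rim 12 mm above the bench. Fixed. Origin: centre of its underside, on the bench; x and y square to its sides.
- long_seat: The leaf's own seat: an oblong shallow wooden block of the frame, 124 mm (x) by 76 mm (y), with a raised beaded rim 6 mm wide; inside 112 x 64 mm, so that the leaf fits only lengthwise. Inner floor 6 mm, rim 12 mm above the bench. Fixed. Origin: centre of its underside, on the bench; x along its length.
- felt_pad: Flat blue felt pad, 110 x 110 mm, 6 mm thick, empty at the start: the free spot. Fixed. Origin: centre of its underside, on the bench (its top is 6 mm higher).
- fillet: Plain pale wooden spacer block, ungilded, standing upright on the bench: 24 mm thick (x), 60 mm long (y), 56 mm high. Origin: centre of its underside; z up; both ways round are alike. 40 to 85 g.
- open_joint: Two wooden rail ends fixed on a plywood board (126 x 64 mm, 6 mm thick), an open gap between them. Rails 52 mm long along the gap (y), tops 34 mm above the bench. Gap 28 mm wide (x), flared to 44 mm over its top 8 mm, open above and at both ends; its floor is the board. The fillet goes in with its 24 mm thickness across the gap. Origin: on the bench under the gap's middle; y along the gap.
- jar: Small closed glass jar with a green lid, 44 mm across and 65 mm high, standing on the bench among the task's things (the larger jars stand off to the side). Loose. Origin: centre of its underside.
Mind the look-alikes: they are no part of the job. What is shaped like the rosette but blue or orange is not meant.

How it is judged:
On the way, in this order (a step that is already met when the one before it is completed fails the run):
1. one ornament lies released on the felt pad (within 40 mm of its middle) (((horizontal distance between rosette and felt_pad below 0.04 m and z of rosette in the frame of felt_pad below 0.012 m and angle between rosette's own z axis and vertical below 0.15 rad and linear speed of rosette below 0.02 m/s and contact force between the fingers and rosette below 0.2 N) or (horizontal distance between square_boss and felt_pad below 0.04 m and z of square_boss in the frame of felt_pad below 0.012 m and angle between square_boss's own z axis and vertical below 0.15 rad and linear speed of square_boss below 0.02 m/s and contact force between the fingers and square_boss below 0.2 N) or (horizontal distance between leaf and felt_pad below 0.04 m and z of leaf in the frame of felt_pad below 0.012 m and angle between leaf's own z axis and vertical below 0.15 rad and linear speed of leaf below 0.02 m/s and contact force between the fingers and leaf below 0.2 N))), for 0.2 s.
2. all three ornaments lie in their own seats (horizontal distance between rosette and round_seat below 0.015 m and z of rosette in the frame of round_seat below 0.01 m and angle between each of rosette, square_boss, leaf's own z axis and vertical below 0.12 rad and linear speed of each of rosette, square_boss, leaf below 0.03 m/s and horizontal distance between square_boss and square_seat below 0.015 m and z of square_boss in the frame of square_seat below 0.01 m and horizontal distance between leaf and long_seat below 0.015 m and z of leaf in the frame of long_seat below 0.01 m and angle between the x axis of leaf and the x axis of long_seat, either way round below 0.3 rad and contact force between the fingers and rosette below 0.2 N and contact force between the fingers and square_boss below 0.2 N and contact force between the fingers and leaf below 0.2 N), for 0.2 s.
3. the fillet is fully home in the open joint (z of fillet in the frame of open_joint below 0.011 m and horizontal distance between fillet and open_joint below 0.012 m and angle between the y axis of fillet and the y axis of open_joint, either way round below 0.15 rad and angle between fillet's own z axis and vertical below 0.12 rad and linear speed of fillet below 0.03 m/s), for 0.2 s.
At the end, for the whole second after the job is handed in: Rosette, square boss and leaf each lie flat on the floor of the seat of their own shape, within 15 mm of its middle, the leaf along its seat to within 0.3 rad; the fillet stands upright on the floor of the open joint (within 5 mm), within 12 mm of its middle; all released and at rest (all of step 3 and horizontal distance between rosette and round_seat below 0.015 m and z of rosette in the frame of round_seat below 0.01 m and angle between each of rosette, square_boss, leaf's own z axis and vertical below 0.12 rad and linear speed of each of rosette, square_boss, leaf below 0.03 m/s and horizontal distance between square_boss and square_seat below 0.015 m and z of square_boss in the frame of square_seat below 0.01 m and horizontal distance between leaf and long_seat below 0.015 m and z of leaf in the frame of long_seat below 0.01 m and angle between the x axis of leaf and the x axis of long_seat, either way round below 0.3 rad); the robot touches nothing.
It fails at once if the small glass jar is knocked over (angle between jar's own z axis and vertical above 0.5 rad).
It also fails if it takes over 120 s, if anything falls off the work surface, if the arm or the gripper's body presses on something with over 40 N, if the wrist force passes 120 N, or if a joint passes its speed limit or range.

### The arm

A 6-joint arm with a two-finger parallel gripper is mounted at the origin on the work surface. World frame = base frame: x ahead of the robot, y to its left, z up, the work surface at z = 0. Lengths are in m, angles in rad, forces in N, time in s.
With the tool pointing down it reaches from about 0.375 to 0.9 m from the base axis. Payload 3.1 kg.
Tool frame: the origin (TCP) lies between the finger pads; the fingertips stand manip.finger_overhang ahead of it and the grasp point (between the pads) lies 5 mm behind it (manip.finger_overhang is the distance from the TCP to the fingertips, in m); z points along the fingers, y is the line along which they close (so a half turn about z gives the same grasp; the last joint's range is limited). The gripper opens to 85 mm and grips with 20 to 120 N. Pads are 22 mm wide; open, the fingers measure 114 mm over their backs; the gripper's body (76 mm by 85 mm) begins 54 mm behind the grasp point. The pads swing forward as they close: fully open they stand 13 mm farther back than shut.
Start: joints at [0.979, 0.527, 1.433, -0, 1.181, -0.178], TCP at [0.251, 0.572, 0.245] pointing down, gripper open.
Joint ranges: [-3.08, 3.08], [-0.75, 2.2], [0.22, 2.44], [-1.43, 4.57], [0, 2.65], [-2.85, 2.85]. Speed limits (rad/s): [2.79, 2.79, 3.14, 3.14, 3.14, 3.14].

### API

Orientations are given as a unit quaternion [x, y, z, w].
In Python, from station import manip gives the robot as it stands.
- The arm moves only by the tool drive_tool, never from a script. Its argument "plan" is a list of rows, each a list of 7 numbers: the shift along the tool's x, y, z in m, then the turn, a rotation vector about the tool's x, y, z in degrees, then the opening, from -1 (shut) to 1 (fully open). In form: [[x, y, z, wx, wy, wz, gripper], ...]. A call has 1 to 10 rows; each row shifts and turns the commanded pose from where the row before left it, along the tool's axes as they then stand; what a row does not reach is not made up. A row lasts 1/10 s, in which the tool goes at most 50 mm and 8.59 degrees, less where a joint would pass 70% of its speed; a pose out of reach is approached as far as the arm can. A call is refused whole if a number of a shift passes 0.05 or a number of a turn 8.59, either way. A call with a gripper value outside its range is refused whole. The fingers move at their own pace and stop on an object; "newtons" is the grip in N (left out, the last holds). Time passes only in rows, so rows that do not move let the fingers close. It gives the time, the measured TCP pose, the force, the opening and the grip force at its end, in the units of the state.
- manip.sense(): the state, without advancing time (a new reading comes with each control period).
- manip.snapshot(name): name is "side" or "top"; returns a dict with "image" (400x640x3 uint8, red, green, blue), "z_map" (400x640 float32, m along the optical axis (not along the pixel's ray), 0 where there is no reading), "fov_y" (degrees; the focal length in pixels is half the picture's height over the tangent of half this angle, whatever the lens; pixels are square), "cx", "cy" (the principal point, pixels), "k1" (the pictures are not rectified: a ray, as slopes to the right and down, at radius r is drawn at 1 + k1 r^2 times it, then the intrinsics apply), "extrinsics" (4x4, takes a point from camera to world coordinates). Camera axes: x right, y up, looking along -z (the intrinsics and any distortion apply to the point x, -y, -z); pixel columns grow to the right and rows downward; lengths in m; the calibration is good to about 2 mm. A picture is of the moment at which its call begins.
- manip.sign_off(): hands the job in; it is judged then, once.
The state is a dict: "t": time; "q": joint angles; "qd": joint speeds; "tau": joint torques, N m; "tcp_pos": TCP position; "tool_rot": TCP orientation; "force": force on the tool from outside, world axes, zero at the start; "ft_torque": the same for the moment, N m; "finger_gap": opening from 0.0 (shut) to 1.0 (fully open); "gripper_force": force on a finger pad.
Only numpy, scipy, OpenCV 4.12 (cv2) and the standard library are available. Lean on these libraries where they do the work, as an engineer would, in place of code of your own. Each camera call takes 0.05 s, during which the arm holds its last target. There are 200 camera calls.

## Working session

There is one attempt and no reset: what is moved stays moved. The work goes in short steps, Python scripts to look and compute and a tool call to move; the robot and the scene stay as the last step left them, time stands still between calls to the robot, and variables do not carry over. Pictures are saved under pics/ and viewed, at most 14 in all, crops included, and the job is handed in when it is done.

Besides the shell and the picture viewer there is one more tool, called after "Call:" as name(argument=value, ...), one argument or row to a line, values as JSON. drive_tool: Moves the arm, as the interface text tells. Its arguments: {"type":"object","properties":{"plan":{"type":"array"},"newtons":{"type":"number"}},"required":["plan"]}

```bash
mkdir -p pics
cat > h.py <<'E'
import numpy as np, cv2
from station import manip
def snap(n,f=None):
    s=manip.snapshot(n)
    if f: cv2.imwrite('pics/'+f,cv2.cvtColor(s['image'],cv2.COLOR_RGB2BGR))
    return s
def K(s):
    f=200/np.tan(np.radians(s['fov_y'])/2); return np.array([[f,0,s['cx']],[0,f,s['cy']],[0,0,1.]])
def rays(s,uv):
    # distortion: xd = x(1+k1 r^2)
    p=cv2.undistortPoints(np.float64(uv).reshape(-1,1,2),K(s),np.array([s['k1'],0,0,0.])).reshape(-1,2)
    d=np.c_[p[:,0],-p[:,1],-np.ones(len(p))]
    E=np.array(s['extrinsics']); return E[:3,3],d@E[:3,:3].T
def onplane(s,uv,z):
    o,d=rays(s,uv); return o+d*((z-o[2])/d[:,2])[:,None]
def cloud(s):
    h,w=s['z_map'].shape; v,u=np.mgrid[:h,:w]
    o,d=rays(s,np.c_[u.ravel(),v.ravel()]); P=o+d*s['z_map'].reshape(-1,1)
    P[s['z_map'].ravel()<=0]=np.nan
    return P.reshape(h,w,3)
E
python3 - <<'E'
from h import *
for n in('top','side'):
    s=snap(n,n+'0.png'); print(n,s['fov_y'],s['cx'],s['cy'],s['k1'],np.round(s['extrinsics'],3).tolist())
print(manip.sense(),manip.finger_overhang)
E
```

```text
top 57.76308598997031 315.29037466546185 201.9591620644976 -0.05870860612245565 [[-0.025, 0.997, -0.079, 0.401], [-1.0, -0.026, -0.008, 0.01], [-0.01, 0.079, 0.997, 0.84], [0.0, 0.0, 0.0, 1.0]]
side 56.00506499166596 324.7514360427853 197.44151999125359 -0.09054639794466433 [[-0.999, 0.027, -0.047, 0.437], [-0.053, -0.649, 0.759, 0.603], [-0.01, 0.761, 0.649, 0.563], [0.0, 0.0, 0.0, 1.0]]
{'t': 0.1, 'q': array([ 9.78484793e-01,  5.28380975e-01,  1.43375738e+00, -1.40770350e-05,
        1.18141936e+00, -1.78502158e-01]), 'qd': array([-0.00112143, -0.00272649, -0.00289447,  0.00110806,  0.00024536,
       -0.00100759]), 'tau': array([-4.04091961e-04, -4.43305635e+01, -1.78586984e+01, -2.42279129e-04,
        3.83719685e-03,  1.63992996e-05]), 'tcp_pos': array([0.25094245, 0.57174028, 0.24443202]), 'tool_rot': array([ 2.05428875e-01,  9.78671555e-01, -9.12902807e-04, -3.63336504e-04]), 'force': array([-0.58675972,  0.03342202,  1.12809711]), 'ft_torque': array([ 0.07580261, -0.02136629,  0.0006617 ]), 'gripper_force': 0.0, 'finger_gap': 1.0007108350004956} 0.014
```

View pics/top0.png

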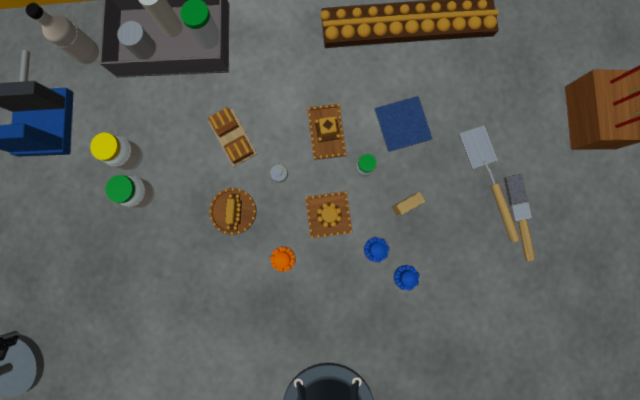

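View pics/side0.png

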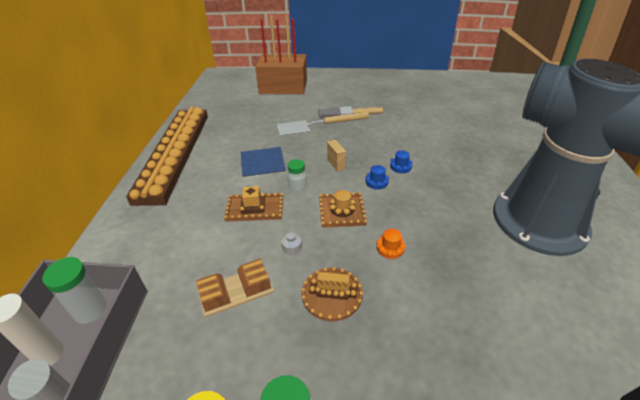

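The top view shows the leaf in the round seat (233,211), the rosette in the square seat (329,214) and the square boss in the long seat (327,131). The felt is at (403,123), the jar at (367,163), the joint at (232,136) and the fillet at (409,204). The side view shows the same layout, plus a loose grey knob at (279,172) in the top view.

```bash
cat > m.py <<'E'
from h import *
def rect(P):
    r=cv2.minAreaRect(np.float32(P[:,:2]*1000)); (c,(w,h),a)=r
    if w<h: w,h,a=h,w,a+90
    return 'c=(%.1f,%.1f) long=%.1f short=%.1f axis=%.1f'%(c[0],c[1],w,h,(a+90)%180-90)
def comp(m):
    n,l,st,_=cv2.connectedComponentsWithStats(m.astype(np.uint8)); 
    return l==1+np.argmax(st[1:,4])
def measure(s,C,roi,zlo,zhi,z=None):
    u0,v0,u1,v1=roi; m=np.zeros(C.shape[:2],bool); m[v0:v1,u0:u1]=1
    m&=(C[...,2]>zlo)&(C[...,2]<zhi); m=comp(m)
    P=C[m]; v,u=np.nonzero(m)
    return P,np.c_[u,v]
E
python3 - <<'E'
from m import *
s=snap('top'); C=cloud(s)
pts=C[300:340,180:260,2]; print('bench z',np.nanmedian(pts),np.nanstd(pts))
for n,roi,lo,hi in [('joint',(195,95,265,175),.026,.05),('jboard',(195,95,265,175),.004,.05),('long',(300,95,355,170),.008,.06),('sq_boss top',(300,95,355,170),.042,.06),
 ('felt',(370,90,438,158),.003,.02),('round',(200,180,265,242),.008,.06),('leaf top',(200,180,265,242),.042,.06),('square',(298,185,360,245),.008,.06),('rosette top',(298,185,360,245),.036,.06),
 ('fillet',(385,185,430,222),.05,.07),('jar',(350,145,385,180),.058,.08),('knob',(265,160,292,188),.01,.08)]:
    P,uv=measure(s,C,roi,lo,hi); print(n,len(P),'zmed %.1f max %.1f'%(np.median(P[:,2])*1e3,P[:,2].max()*1e3),rect(P),'mean',np.round(P.mean(0)*1e3,1))
E
```

```text
bench z 0.0008286030964995139 0.0014306782454787715
joint 454 zmed 34.1 max 39.5 c=(658.6,227.6) long=52.4 short=47.6 axis=-62.1 mean [657.7 226.   33.7]
jboard 1457 zmed 32.2 max 40.8 c=(629.6,212.1) long=137.7 short=64.5 axis=28.1 mean [623.3 206.7  24.4]
long 973 zmed 17.6 max 53.9 c=(632.4,-13.2) long=126.4 short=76.6 axis=5.6 mean [631.5 -14.2  24.5]
sq_boss top 263 zmed 49.4 max 53.9 c=(635.4,-15.2) long=36.4 short=36.1 axis=-82.4 mean [634.6 -14.9  49.3]
felt 2038 zmed 5.7 max 10.0 c=(650.2,-193.9) long=114.1 short=111.9 axis=15.4 mean [ 648.1 -194.2    5.8]
round 948 zmed 18.2 max 53.0 c=(452.3,209.1) long=107.4 short=103.7 axis=88.7 mean [450.1 205.1  23.8]
leaf top 216 zmed 49.8 max 53.0 c=(450.3,205.4) long=55.3 short=18.8 axis=-5.0 mean [450.6 204.5  49.5]
square 512 zmed 24.7 max 53.5 c=(439.0,-17.0) long=63.3 short=55.7 axis=-82.8 mean [437.8 -13.3  32.5]
rosette top 208 zmed 49.2 max 53.5 c=(438.0,-13.7) long=33.1 short=33.0 axis=-1.7 mean [437.8 -13.6  49.1]
fillet 293 zmed 55.9 max 60.0 c=(457.7,-189.9) long=58.7 short=23.8 axis=-62.6 mean [ 457.3 -189.4   55.9]
jar 270 zmed 64.9 max 68.4 c=(544.7,-97.7) long=39.2 short=38.6 axis=-3.1 mean [544.3 -98.1  64.8]
knob 233 zmed 23.8 max 39.2 c=(536.2,98.7) long=37.2 short=36.9 axis=-46.5 mean [534.5  98.   25.8]
```

Run:
```python
from m import *
rois={'top':{'round':(200,180,265,242),'square':(298,185,360,245),'long':(300,95,355,170)},
      'side':{'round':(295,258,372,325),'square':(312,185,373,232),'long':(220,180,290,226)}}
for n in('top','side'):
    s=snap(n); C=cloud(s); hsv=cv2.cvtColor(s['image'],cv2.COLOR_RGB2HSV)
    sat=(hsv[...,1]>90)&(hsv[...,0]<30)
    for k,(u0,v0,u1,v1) in rois[n].items():
        m=np.zeros(sat.shape,bool); m[v0:v1,u0:u1]=1; m&=sat&(C[...,2]<.017)&(C[...,2]>.004); m=comp(cv2.morphologyEx(m.astype(np.uint8),cv2.MORPH_CLOSE,np.ones((5,5)))>0)
        v,u=np.nonzero(m); P=onplane(s,np.c_[u,v],.012)
        (c,r)=cv2.minEnclosingCircle(np.float32(P[:,:2]*1e3)); print(n,k,rect(P),'circ',np.round(c,1),round(r,1))
    tops={'leaf':((200,180,265,242),(305,260,365,312)),'rosette':((298,185,360,245),(325,182,362,220)),'boss':((300,95,355,170),(235,178,268,212)),'fillet':((385,185,430,222),(320,135,352,175)),'jar':((350,145,385,180),(280,155,310,190))}
    for k,(a,b) in tops.items():
        lo=.05 if k=='fillet' else .058 if k=='jar' else .044
        P,_=measure(s,C,a if n=='top' else b,lo,.08); print(n,k,len(P),rect(P),'z',np.median(P[:,2]))
    u0,v0,u1,v1=(195,95,265,175) if n=='top' else (190,250,280,320)
    m=np.zeros(sat.shape,bool); m[v0:v1,u0:u1]=1; m&=(C[...,2]>.029)&(C[...,2]<.042)
    nn,l,st,_=cv2.connectedComponentsWithStats(m.astype(np.uint8))
    for i in range(1,nn):
        if st[i,4]>80: P=C[l==i]; print(n,'rail',len(P),rect(P))
```

```text
top round c=(452.2,209.1) long=106.7 short=103.7 axis=89.3 circ [450.9 209.2] 54.5
top square c=(438.3,-12.0) long=95.8 short=95.5 axis=-84.0 circ [438.  -11.4] 65.9
top long c=(632.3,-12.7) long=125.2 short=75.9 axis=5.3 circ [632.4 -12.9] 71.7
top leaf 211 c=(450.1,205.3) long=55.1 short=19.1 axis=-4.3 z 0.04981378081390797
top rosette 205 c=(437.9,-13.7) long=32.9 short=32.9 axis=-1.6 z 0.049078152309154355
top boss 259 c=(635.4,-15.4) long=36.5 short=36.3 axis=-81.0 z 0.04952149198856459
top fillet 296 c=(457.9,-190.2) long=58.7 short=24.0 axis=-63.2 z 0.056066328532984044
top jar 270 c=(544.8,-98.4) long=39.3 short=37.3 axis=-3.6 z 0.06475554790291921
top rail 413 c=(659.0,227.5) long=51.9 short=46.0 axis=-63.0
top rail 422 c=(591.1,191.2) long=52.5 short=44.2 axis=-63.7
side round c=(450.7,212.3) long=108.9 short=107.5 axis=-51.1 circ [451.7 212.1] 56.0
side square c=(437.1,-6.7) long=104.7 short=95.3 axis=-83.7 circ [438.   -6.9] 68.4
side long c=(631.5,-7.6) long=124.4 short=84.2 axis=6.2 circ [631.4  -7.9] 73.5
side leaf 308 c=(449.2,206.9) long=55.9 short=19.7 axis=-6.2 z 0.04855763317906214
side rosette 150 c=(437.8,-11.4) long=33.6 short=33.3 axis=31.1 z 0.04847823397973222
side boss 186 c=(635.6,-13.5) long=37.7 short=34.4 axis=-83.3 z 0.049190816707053
side fillet 156 c=(456.6,-189.1) long=61.5 short=25.0 axis=-62.9 z 0.055380919571067555
side jar 171 c=(546.1,-95.7) long=39.4 short=38.0 axis=-54.5 z 0.06417784763728307
side rail 598 c=(591.2,191.8) long=54.1 short=43.9 axis=-61.4
side rail 633 c=(659.5,228.6) long=55.8 short=42.7 axis=-61.9
```

```bash
cat >> h.py <<'E'
def go(x,y,z,phi=None):
    """totals: turn first (deg about tool z), then shift in the turned tool frame (mm)"""
    from scipy.spatial.transform import Rotation as R
    s=manip.sense(); r=R.from_quat(s['tool_rot']); M=r.as_matrix(); ph=np.degrees(np.arctan2(M[1,1],M[0,1]))
    w=0. if phi is None else -((phi-ph+90)%180-90)
    d=np.array([x,y,z])-s['tcp_pos']; M2=(r*R.from_rotvec([0,0,w],degrees=True)).as_matrix()
    print('t %.1f phi %.1f tilt %.1f tcp'%(s['t'],ph,np.degrees(np.arccos(-M[2,2]))),np.round(s['tcp_pos']*1e3,1),'turn %.1f'%w,'shift mm',np.round(M2.T@d*1e3,1),'before turn:',np.round(M.T@d*1e3,1),'q',np.round(s['q'],2))
E
python3 - <<'E'
from m import *
s=snap('top');C=cloud(s)
for n,(x,y) in {'ros':(.438,-.0137),'leaf':(.450,.2053)}.items():
    for a,b in((20,24),(24,29)):
        d=np.hypot(C[...,0]-x,C[...,1]-y); m=(d>a/1e3)&(d<b/1e3); print(n,a,b,np.round(np.percentile(C[m][:,2]*1e3,[10,50,90,98]),1))
print('boss',)
u=C[(np.abs(C[...,0]-.6355)<.026)&(np.abs(C[...,1]+.0154)<.026)&(C[...,2]<.044)]; print(np.percentile(u[:,2]*1e3,[10,50,90]))
go(.438,-.0135,.12,None); go(.438,-.0135,.12,8)
E
```

```text
ros 20 24 [19.6 22.6 25.7 27.5]
ros 24 29 [ 9.1 20.9 24.6 26.2]
leaf 20 24 [ 5.9 22.  50.7 52.3]
leaf 24 29 [ 5.5  8.2 48.9 51.1]
boss
[12.680676   20.00056196 30.688766  ]
t 0.3 phi 66.3 tilt 0.0 tcp [251.2 572.1 245. ] turn 0.0 shift mm [-406.5 -460.9  125.2] before turn: [-406.5 -460.9  125.2] q [ 0.98  0.53  1.43  0.    1.18 -0.18]
t 0.3 phi 66.3 tilt 0.0 tcp [251.2 572.1 245. ] turn 58.3 shift mm [-605.8  103.6  125.2] before turn: [-406.5 -460.9  125.2] q [ 0.98  0.53  1.43  0.    1.18 -0.18]
```

Call:
drive_tool(
  plan=[
    [0,0,0,0,0,8.33,1],
    [0,0,0,0,0,8.33,1],
    [0,0,0,0,0,8.33,1],
    [0,0,0,0,0,8.33,1],
    [0,0,0,0,0,8.33,1],
    [0,0,0,0,0,8.33,1],
    [0,0,0,0,0,8.33,1],
    [-0.02,0.0037,0.005,0,0,0,1],
    [-0.04,0.007,0.008,0,0,0,1],
    [-0.04,0.007,0.008,0,0,0,1],
  ],
  newtons=30,
)

```text
t: 1.3
tcp_pos: [0.2828, 0.4751, 0.2241]
tool_rot: [0.655, 0.755, 0.0, 0.0]
force: [1.1, -0.2, 0.3]
finger_gap: 1.0
gripper_force: 0.0
```

Call:
drive_tool(
  plan=[
    [-0.04,0.007,0.01,0,0,0,1],
    [-0.04,0.007,0.01,0,0,0,1],
    [-0.04,0.007,0.01,0,0,0,1],
    [-0.04,0.007,0.01,0,0,0,1],
    [-0.04,0.007,0.01,0,0,0,1],
    [-0.04,0.007,0.01,0,0,0,1],
    [-0.04,0.007,0.01,0,0,0,1],
    [-0.04,0.007,0.01,0,0,0,1],
    [-0.04,0.007,0.01,0,0,0,1],
    [-0.04,0.007,0,0,0,0,1],
  ],
)

```text
t: 2.3
tcp_pos: [0.4075, 0.0876, 0.1335]
tool_rot: [0.656, 0.755, -0.0, -0.001]
force: [-0.1, 0.5, 0.5]
finger_gap: 1.004
gripper_force: 0.0
```

Call:
drive_tool(
  plan=[
    [-0.04,0.007,0,0,0,0,1],
    [-0.04,0.007,0,0,0,0,1],
    [-0.02,0.003,0,0,0,0,1],
    [0,0,0,0,0,0,1],
    [0,0,0,0,0,0,1],
  ],
)

```text
t: 2.8
tcp_pos: [0.4379, -0.0074, 0.1343]
tool_rot: [0.657, 0.754, -0.0, -0.0]
force: [-1.1, -0.3, -0.7]
finger_gap: 0.999
gripper_force: 0.0
```

Run:
```python
from h import *
go(.438,-.0137,.041,8)
```

```text
t 2.8 phi 7.9 tilt 0.0 tcp [437.9  -7.4 134.3] turn -0.1 shift mm [-6.3 -0.8 93.3] before turn: [-6.3 -0.8 93.3] q [-0.27  0.48  2.    0.    0.67 -0.41]
```

Call:
drive_tool(
  plan=[
    [-0.006,-0.001,0.02,0,0,0,1],
    [0,0,0.03,0,0,0,1],
    [0,0,0.025,0,0,0,1],
    [0,0,0.013,0,0,0,1],
    [0,0,0.005,0,0,0,1],
    [0,0,0,0,0,0,1],
    [0,0,0,0,0,0,-1],
    [0,0,0,0,0,0,-1],
    [0,0,0,0,0,0,-1],
    [0,0,0,0,0,0,-1],
  ],
)

```text
t: 3.8
tcp_pos: [0.4385, -0.0136, 0.0421]
tool_rot: [0.656, 0.755, 0.0, 0.001]
force: [-0.3, 0.1, 4.3]
finger_gap: 0.406
gripper_force: 29.4
```

Call:
drive_tool(
  plan=[
    [0,0,0,0,0,0,-1],
    [0,0,0,0,0,0,-1],
    [0,0,0,0,0,0,-1],
    [0,0,0,0,0,0,-1],
    [0,0,0,0,0,0,-1],
  ],
)

```text
t: 4.3
tcp_pos: [0.4385, -0.0136, 0.0421]
tool_rot: [0.656, 0.755, 0.0, 0.001]
force: [-0.4, 1.2, 5.9]
finger_gap: 0.403
gripper_force: 29.5
```

Call:
drive_tool(
  plan=[
    [0,0,-0.01,0,0,0,-1],
    [0,0,-0.02,0,0,0,-1],
    [0,0,-0.03,0,0,0,-1],
    [0,0,-0.02,0,0,0,-1],
    [0,0,-0.01,0,0,0,-1],
    [0,0,0,0,0,0,-1],
    [0,0,0,0,0,0,-1],
  ],
)

```text
t: 5.0
tcp_pos: [0.4378, -0.0134, 0.1311]
tool_rot: [0.656, 0.755, -0.0, -0.0]
force: [-0.1, 0.1, -2.0]
finger_gap: 0.402
gripper_force: 30.6
```

Run:
```python
from h import *
go(.650,-.194,.042,8)
```

```text
t 5.0 phi 8.0 tilt 0.0 tcp [437.8 -13.4 131.1] turn -0.0 shift mm [-208.4  185.1   89. ] before turn: [-208.3  185.2   89. ] q [-0.29  0.49  2.   -0.    0.66 -0.43]
```

Call:
drive_tool(
  plan=[
    [-0.018,0.016,0,0,0,0,-1],
    [-0.038,0.034,0,0,0,0,-1],
    [-0.038,0.034,0,0,0,0,-1],
    [-0.038,0.034,0,0,0,0,-1],
    [-0.038,0.034,0,0,0,0,-1],
    [-0.028,0.024,0,0,0,0,-1],
    [-0.01,0.009,0,0,0,0,-1],
    [0,0,0,0,0,0,-1],
    [0,0,0,0,0,0,-1],
  ],
)

```text
t: 5.9
tcp_pos: [0.6453, -0.1903, 0.129]
tool_rot: [0.656, 0.755, -0.001, -0.003]
force: [-1.2, -0.8, -2.1]
finger_gap: 0.404
gripper_force: 30.6
```

Call:
drive_tool(
  plan=[
    [0,0,0.02,0,0,0,-1],
    [0,0,0.03,0,0,0,-1],
    [0,0,0.02,0,0,0,-1],
    [0,0,0.01,0,0,0,-1],
    [0,0,0.005,0,0,0,-1],
    [0,0,0.002,0,0,0,-1],
    [0,0,0.001,0,0,0,-1],
    [0,0,0,0,0,0,-1],
  ],
)

```text
t: 6.7
tcp_pos: [0.6477, -0.1915, 0.0443]
tool_rot: [0.656, 0.755, 0.0, 0.001]
force: [0.2, -0.6, -1.1]
finger_gap: 0.403
gripper_force: 30.6
```

Lower until contact, then release and retreat.

Call:
drive_tool(
  plan=[
    [0,0,0.0015,0,0,0,-1],
    [0,0,0.001,0,0,0,-1],
    [0,0,0,0,0,0,-1],
    [0,0,0,0,0,0,-1],
  ],
)

```text
t: 7.1
tcp_pos: [0.6477, -0.1915, 0.0422]
tool_rot: [0.656, 0.755, 0.0, 0.001]
force: [-1.1, -0.1, 6.3]
finger_gap: 0.405
gripper_force: 31.3
```

Call:
drive_tool(
  plan=[
    [0,0,0,0,0,0,1],
    [0,0,0,0,0,0,1],
    [0,0,0,0,0,0,1],
    [0,0,0,0,0,0,1],
    [0,0,0,0,0,0,1],
    [0,0,0,0,0,0,1],
    [0,0,-0.01,0,0,0,1],
    [0,0,-0.03,0,0,0,1],
    [0,0,-0.04,0,0,0,1],
    [0,0,-0.02,0,0,0,1],
  ],
)

```text
t: 8.1
tcp_pos: [0.6489, -0.192, 0.145]
tool_rot: [0.656, 0.755, 0.001, 0.003]
force: [0.8, 0.2, 0.3]
finger_gap: 1.0
gripper_force: 0.0
```

Call:
drive_tool(
  plan=[
    [0,0,-0.02,0,0,0,1],
    [0,0,0,0,0,0,1],
  ],
)

```text
t: 8.3
tcp_pos: [0.6494, -0.1922, 0.1652]
tool_rot: [0.656, 0.755, 0.001, 0.004]
force: [-0.2, -0.4, -0.2]
finger_gap: 0.999
gripper_force: 0.0
```

Run:
```python
from m import *
for n in('side',):
    s=snap(n); C=cloud(s); P=C[(np.abs(C[...,0]-.65)<.05)&(np.abs(C[...,1]+.194)<.05)&(C[...,2]>.043)&(C[...,2]<.06)]; print(len(P),rect(P),np.median(P[:,2]))
go(.6355,-.015,.130,8)
```

```text
90 c=(644.3,-188.3) long=31.7 short=29.6 axis=49.5 0.0484350385712512
t 8.3 phi 8.0 tilt 0.3 tcp [ 648.2 -191.7  163. ] turn -0.0 shift mm [176.8  11.9  32.6] before turn: [176.9  11.9  32.6] q [-0.45  0.69  1.37 -0.    1.08 -0.59]
```

Call:
drive_tool(
  plan=[
    [0.015,0.001,0.005,0,0,0,1],
    [0.035,0.0025,0.01,0,0,0,1],
    [0.04,0.003,0.01,0,0,0,1],
    [0.04,0.003,0.008,0,0,0,1],
    [0.03,0.0015,0,0,0,0,1],
    [0.0173,0.0009,0,0,0,0,1],
    [0,0,0,0,0,0,1],
    [0,0,0,0,0,0,1],
  ],
)

```text
t: 9.15
tcp_pos: [0.6344, -0.0142, 0.1273]
tool_rot: [0.656, 0.755, -0.0, 0.0]
force: [0.5, -0.3, -0.2]
finger_gap: 0.997
gripper_force: 0.0
```

Run:
```python
from m import *
go(.6355,-.0145,.039,8)
```

```text
t 9.2 phi 8.0 tilt 0.0 tcp [634.4 -14.2 127.3] turn 0.0 shift mm [-0.4  1.1 88.3] before turn: [-0.4  1.1 88.3] q [-0.2   0.68  1.5  -0.    0.95 -0.34]
```

Call:
drive_tool(
  plan=[
    [0,0.001,0.02,0,0,0,1],
    [0,0,0.03,0,0,0,1],
    [0,0,0.023,0,0,0,1],
    [0,0,0.01,0,0,0,1],
    [0,0,0.004,0,0,0,1],
    [0,0,0,0,0,0,1],
    [0,0,0,0,0,0,-1],
    [0,0,0,0,0,0,-1],
    [0,0,0,0,0,0,-1],
    [0,0,0,0,0,0,-1],
  ],
)

```text
t: 10.15
tcp_pos: [0.6362, -0.0139, 0.0419]
tool_rot: [0.656, 0.755, 0.001, 0.001]
force: [-0.1, 0.1, 3.3]
finger_gap: 0.419
gripper_force: 32.3
```

Call:
drive_tool(
  plan=[
    [0,0,0,0,0,0,-1],
    [0,0,0,0,0,0,-1],
    [0,0,0,0,0,0,-1],
    [0,0,-0.01,0,0,0,-1],
    [0,0,-0.02,0,0,0,-1],
    [0,0,-0.03,0,0,0,-1],
    [0,0,-0.02,0,0,0,-1],
    [0,0,-0.01,0,0,0,-1],
    [0,0,0,0,0,0,-1],
    [0,0,0,0,0,0,-1],
  ],
)

```text
t: 11.15
tcp_pos: [0.6345, -0.0137, 0.13]
tool_rot: [0.656, 0.755, -0.0, -0.001]
force: [-0.3, 0.8, -1.2]
finger_gap: 0.408
gripper_force: 31.5
```

Run:
```python
from m import *
go(.438,-.012,.041,6)
```

```text
t 11.2 phi 8.0 tilt 0.1 tcp [634.5 -13.7 130. ] turn 2.0 shift mm [  22.2 -195.1   89.4] before turn: [  28.9 -194.2   89.4] q [-0.2   0.68  1.5  -0.    0.96 -0.34]
```

Call:
drive_tool(
  plan=[
    [0,0,0,0,0,2,-1],
    [0.002,-0.02,0,0,0,0,-1],
    [0.005,-0.04,0,0,0,0,-1],
    [0.005,-0.045,0,0,0,0,-1],
    [0.005,-0.045,0,0,0,0,-1],
    [0.004,-0.03,0,0,0,0,-1],
    [0.0012,-0.0151,0,0,0,0,-1],
    [0,0,0,0,0,0,-1],
    [0,0,0,0,0,0,-1],
    [0,0,0,0,0,0,-1],
  ],
)

```text
t: 12.15
tcp_pos: [0.4408, -0.0125, 0.1306]
tool_rot: [0.669, 0.743, 0.0, 0.001]
force: [-0.2, 0.1, -1.4]
finger_gap: 0.414
gripper_force: 31.5
```

Run:
```python
from m import *
go(.438,-.012,.042,6)
```

```text
t 12.2 phi 6.0 tilt 0.1 tcp [440.8 -12.5 130.6] turn -0.0 shift mm [ 0.9 -2.9 88.6] before turn: [ 0.9 -2.9 88.6] q [-0.28  0.49  1.99  0.    0.66 -0.39]
```

Call:
drive_tool(
  plan=[
    [0.001,-0.003,0.02,0,0,0,-1],
    [0,0,0.03,0,0,0,-1],
    [0,0,0.022,0,0,0,-1],
    [0,0,0.01,0,0,0,-1],
    [0,0,0.005,0,0,0,-1],
    [0,0,0.002,0,0,0,-1],
    [0,0,0.001,0,0,0,-1],
    [0,0,0,0,0,0,-1],
  ],
)

```text
t: 12.95
tcp_pos: [0.4365, -0.0115, 0.0419]
tool_rot: [0.669, 0.743, 0.0, 0.001]
force: [-0.5, -0.2, 2.8]
finger_gap: 0.418
gripper_force: 31.8
```

Contact was made; release and retreat.

Call:
drive_tool(
  plan=[
    [0,0,0,0,0,0,1],
    [0,0,0,0,0,0,1],
    [0,0,0,0,0,0,1],
    [0,0,0,0,0,0,1],
    [0,0,0,0,0,0,1],
    [0,0,0,0,0,0,1],
    [0,0,-0.01,0,0,0,1],
    [0,0,-0.03,0,0,0,1],
    [0,0,-0.04,0,0,0,1],
    [0,0,-0.02,0,0,0,1],
  ],
)

```text
t: 13.95
tcp_pos: [0.4366, -0.0116, 0.1436]
tool_rot: [0.669, 0.743, 0.001, 0.002]
force: [0.8, -0.7, -1.4]
finger_gap: 0.998
gripper_force: 0.0
```

Run:
```python
from m import *
s=snap('side'); C=cloud(s); P=C[(np.abs(C[...,0]-.438)<.04)&(np.abs(C[...,1]+.012)<.04)&(C[...,2]>.043)&(C[...,2]<.06)]; print(len(P),rect(P),np.median(P[:,2]))
go(.450,.2055,.130,85)
```

```text
213 c=(435.4,-10.7) long=39.8 short=35.8 axis=-83.9 0.049240131866478465
t 14.0 phi 6.0 tilt 0.5 tcp [437.8 -11.8 145.4] turn -79.0 shift mm [  6.9 217.6  15.1] before turn: [214.9  34.7  15.1] q [-0.28  0.46  1.99  0.    0.69 -0.39]
```

Call:
drive_tool(
  plan=[
    [0,0,0,0,0,-7.9,1],
    [0,0,0,0,0,-7.9,1],
    [0,0,0,0,0,-7.9,1],
    [0,0,0,0,0,-7.9,1],
    [0,0,0,0,0,-7.9,1],
    [0,0,0,0,0,-7.9,1],
    [0,0,0,0,0,-7.9,1],
    [0,0,0,0,0,-7.9,1],
    [0,0,0,0,0,-7.9,1],
    [0,0,0,0,0,-7.9,1],
  ],
)

```text
t: 15.0
tcp_pos: [0.4355, -0.0113, 0.1409]
tool_rot: [0.041, 0.999, 0.0, -0.0]
force: [-0.7, -0.4, 0.4]
finger_gap: 1.0
gripper_force: 0.0
```

Call:
drive_tool(
  plan=[
    [0.001,0.015,0,0,0,0,1],
    [0.001,0.035,0,0,0,0,1],
    [0.001,0.04,0.005,0,0,0,1],
    [0.001,0.04,0.005,0,0,0,1],
    [0.001,0.04,0.005,0,0,0,1],
    [0.001,0.03,0,0,0,0,1],
    [0.001,0.0175,0,0,0,0,1],
    [0,0,0,0,0,0,1],
    [0,0,0,0,0,0,1],
  ],
)

```text
t: 15.9
tcp_pos: [0.4474, 0.2058, 0.1257]
tool_rot: [0.043, 0.999, -0.0, -0.0]
force: [-0.5, -0.2, 0.2]
finger_gap: 1.001
gripper_force: 0.0
```

Run:
```python
from m import *
go(.450,.2055,.041,85)
```

```text
t 15.9 phi 85.1 tilt 0.0 tcp [447.4 205.8 125.7] turn 0.1 shift mm [-2.7 -0.1 84.7] before turn: [-2.7 -0.1 84.7] q [ 0.2   0.55  1.87 -0.    0.73 -1.28]
```

Call:
drive_tool(
  plan=[
    [-0.002,0,0.02,0,0,0,1],
    [0,0,0.03,0,0,0,1],
    [0,0,0.02,0,0,0,1],
    [0,0,0.01,0,0,0,1],
    [0,0,0.004,0,0,0,1],
    [0,0,0,0,0,0,1],
    [0,0,0,0,0,0,-1],
    [0,0,0,0,0,0,-1],
    [0,0,0,0,0,0,-1],
    [0,0,0,0,0,0,-1],
  ],
)

```text
t: 16.9
tcp_pos: [0.4502, 0.2058, 0.0423]
tool_rot: [0.044, 0.999, 0.0, 0.0]
force: [0.1, -0.3, 0.2]
finger_gap: 0.328
gripper_force: 0.0
```

Call:
drive_tool(
  plan=[
    [0,0,0,0,0,0,-1],
    [0,0,0,0,0,0,-1],
    [0,0,0,0,0,0,-1],
    [0,0,0,0,0,0,-1],
    [0,0,0,0,0,0,-1],
  ],
)

```text
t: 17.4
tcp_pos: [0.4501, 0.2058, 0.0422]
tool_rot: [0.044, 0.999, 0.0, 0.0]
force: [-0.5, 0.2, 5.2]
finger_gap: 0.203
gripper_force: 31.4
```

Call:
drive_tool(
  plan=[
    [0,0,-0.01,0,0,0,-1],
    [0,0,-0.02,0,0,0,-1],
    [0,0,-0.03,0,0,0,-1],
    [0,0,-0.02,0,0,0,-1],
    [0,0,-0.01,0,0,0,-1],
    [0,0,0,0,0,0,-1],
    [0,0,0,0,0,0,-1],
  ],
)

```text
t: 18.1
tcp_pos: [0.4494, 0.2056, 0.1314]
tool_rot: [0.044, 0.999, -0.0, -0.0]
force: [-0.3, 0.4, -1.0]
finger_gap: 0.204
gripper_force: 30.6
```

Run:
```python
from m import *
go(.632,-.0125,.041,96)
```

```text
t 18.1 phi 85.0 tilt 0.1 tcp [449.4 205.6 131.4] turn -11.0 shift mm [-158.9 -235.9   90.3] before turn: [-201.  -201.2   90.3] q [ 0.2   0.54  1.86 -0.    0.74 -1.28]
```

Call:
drive_tool(
  plan=[
    [0,0,0,0,0,-5.5,-1],
    [0,0,0,0,0,-5.5,-1],
    [-0.01,-0.015,0,0,0,0,-1],
    [-0.026,-0.039,0,0,0,0,-1],
    [-0.026,-0.039,0,0,0,0,-1],
    [-0.026,-0.039,0,0,0,0,-1],
    [-0.026,-0.039,0,0,0,0,-1],
    [-0.026,-0.039,0,0,0,0,-1],
    [-0.014,-0.02,0,0,0,0,-1],
    [-0.005,-0.006,0,0,0,0,-1],
  ],
)

```text
t: 19.1
tcp_pos: [0.6339, -0.0153, 0.1299]
tool_rot: [-0.051, 0.999, -0.0, -0.0]
force: [-0.4, 0.5, -1.2]
finger_gap: 0.208
gripper_force: 30.5
```

Call:
drive_tool(
  plan=[
    [0,0,0,0,0,0,-1],
    [0,0,0,0,0,0,-1],
  ],
)

```text
t: 19.3
tcp_pos: [0.6307, -0.0111, 0.1305]
tool_rot: [-0.053, 0.999, 0.001, -0.002]
force: [-0.3, 0.1, -2.0]
finger_gap: 0.201
gripper_force: 30.5
```

Run:
```python
from m import *
go(.632,-.0125,.042,96)
```

```text
t 19.3 phi 96.0 tilt 0.2 tcp [630.7 -11.1 130.5] turn 0.0 shift mm [-1.5 -1.7 88.5] before turn: [-1.5 -1.7 88.5] q [-0.19  0.68  1.51  0.    0.96 -1.87]
```

Call:
drive_tool(
  plan=[
    [-0.001,-0.001,0.02,0,0,0,-1],
    [0,0,0.03,0,0,0,-1],
    [0,0,0.022,0,0,0,-1],
    [0,0,0.01,0,0,0,-1],
    [0,0,0.005,0,0,0,-1],
    [0,0,0.002,0,0,0,-1],
    [0,0,0.001,0,0,0,-1],
    [0,0,0,0,0,0,-1],
  ],
)

```text
t: 20.1
tcp_pos: [0.6344, -0.0134, 0.0428]
tool_rot: [-0.052, 0.999, -0.0, 0.001]
force: [-0.5, -0.8, -0.9]
finger_gap: 0.203
gripper_force: 30.5
```

Call:
drive_tool(
  plan=[
    [0.001,0,0.001,0,0,0,-1],
    [0,0,0.001,0,0,0,-1],
    [0,0,0,0,0,0,-1],
  ],
)

```text
t: 20.4
tcp_pos: [0.6341, -0.0136, 0.0423]
tool_rot: [-0.052, 0.999, -0.0, 0.002]
force: [0.1, 0.4, 7.6]
finger_gap: 0.204
gripper_force: 31.7
```

Call:
drive_tool(
  plan=[
    [0,0,0,0,0,0,1],
    [0,0,0,0,0,0,1],
    [0,0,0,0,0,0,1],
    [0,0,0,0,0,0,1],
    [0,0,0,0,0,0,1],
    [0,0,0,0,0,0,1],
    [0,0,-0.01,0,0,0,1],
    [0,0,-0.03,0,0,0,1],
    [0,0,-0.04,0,0,0,1],
    [0,0,-0.02,0,0,0,1],
  ],
)

```text
t: 21.4
tcp_pos: [0.6345, -0.0137, 0.1436]
tool_rot: [-0.052, 0.999, -0.001, 0.003]
force: [0.8, 0.2, 1.0]
finger_gap: 0.999
gripper_force: 0.0
```

Run:
```python
from m import *
s=snap('side'); C=cloud(s)
for x,y in((.632,-.0125),(.647,-.19)):
    P=C[(np.abs(C[...,0]-x)<.04)&(np.abs(C[...,1]-y)<.04)&(C[...,2]>.043)&(C[...,2]<.06)]; print(len(P),rect(P),np.median(P[:,2]))
s=snap('top','t2.png')
go(.647,-.191,.130,96)
```

```text
167 c=(632.0,-12.1) long=52.8 short=19.4 axis=5.8 0.048547786750053556
91 c=(644.6,-187.2) long=30.3 short=30.3 axis=11.4 0.048586156023102345
t 21.5 phi 96.0 tilt 0.5 tcp [635.4 -13.9 144.3] turn -0.0 shift mm [   7.1 -177.3   14.7] before turn: [   7.1 -177.3   14.7] q [-0.2   0.66  1.5   0.    0.98 -1.87]
```

View pics/t2.png

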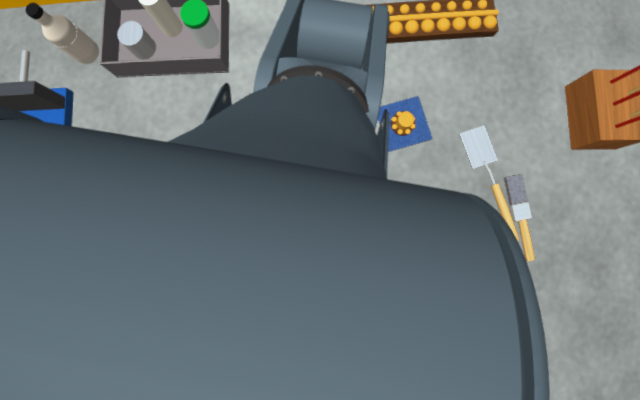

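The arm hides most of this view. The rosette is flat on the felt at (403,123), and the side-view depth shows the leaf seated. Fetch the rosette.

Call:
drive_tool(
  plan=[
    [0.001,-0.015,0.005,0,0,0,1],
    [0.001,-0.035,0.005,0,0,0,1],
    [0.001,-0.04,0.005,0,0,0,1],
    [0.001,-0.04,0,0,0,0,1],
    [0.001,-0.03,0,0,0,0,1],
    [0.001,-0.0165,0,0,0,0,1],
    [0,0,0,0,0,0,1],
    [0,0,0,0,0,0,1],
    [0,0,0,0,0,0,1],
  ],
)

```text
t: 22.4
tcp_pos: [0.6446, -0.1877, 0.1242]
tool_rot: [-0.053, 0.999, 0.001, -0.001]
force: [-0.9, -0.0, -1.0]
finger_gap: 1.0
gripper_force: 0.0
```

Run:
```python
from m import *
go(.647,-.190,.042,96)
```

```text
t 22.4 phi 96.1 tilt 0.1 tcp [ 644.6 -187.7  124.2] turn 0.1 shift mm [-2.3 -2.6 82.2] before turn: [-2.3 -2.6 82.2] q [-0.45  0.73  1.4   0.    1.01 -2.13]
```

Call:
drive_tool(
  plan=[
    [-0.001,-0.002,0.02,0,0,0,1],
    [0,0,0.03,0,0,0,1],
    [0,0,0.018,0,0,0,1],
    [0,0,0.009,0,0,0,1],
    [0,0,0.004,0,0,0,1],
    [0,0,0,0,0,0,1],
    [0,0,0,0,0,0,-1],
    [0,0,0,0,0,0,-1],
    [0,0,0,0,0,0,-1],
    [0,0,0,0,0,0,-1],
  ],
)

```text
t: 23.4
tcp_pos: [0.6468, -0.1917, 0.0449]
tool_rot: [-0.052, 0.999, -0.0, 0.001]
force: [0.4, 0.7, 2.0]
finger_gap: 0.401
gripper_force: 29.9
```

Call:
drive_tool(
  plan=[
    [0,0,0,0,0,0,-1],
    [0,0,0,0,0,0,-1],
    [0,0,0,0,0,0,-1],
    [0,0,-0.01,0,0,0,-1],
    [0,0,-0.02,0,0,0,-1],
    [0,0,-0.03,0,0,0,-1],
    [0,0,-0.02,0,0,0,-1],
    [0,0,-0.01,0,0,0,-1],
    [0,0,0,0,0,0,-1],
    [0,0,0,0,0,0,-1],
  ],
)

```text
t: 24.4
tcp_pos: [0.6457, -0.1912, 0.1329]
tool_rot: [-0.052, 0.999, 0.0, -0.001]
force: [0.0, 0.4, -2.5]
finger_gap: 0.407
gripper_force: 30.3
```

Run:
```python
from m import *
go(.451,.209,.042,96)
```

```text
t 24.4 phi 96.0 tilt 0.1 tcp [ 645.7 -191.2  132.9] turn -0.0 shift mm [151.6 418.3  91.5] before turn: [151.8 418.2  91.5] q [-0.45  0.72  1.39 -0.    1.03 -2.13]
```

Call:
drive_tool(
  plan=[
    [0.005,0.015,0,0,0,0,-1],
    [0.013,0.036,0,0,0,0,-1],
    [0.016,0.044,0,0,0,0,-1],
    [0.016,0.044,0,0,0,0,-1],
    [0.016,0.044,0,0,0,0,-1],
    [0.016,0.044,0,0,0,0,-1],
    [0.016,0.044,0,0,0,0,-1],
    [0.016,0.044,0,0,0,0,-1],
    [0.016,0.044,0,0,0,0,-1],
    [0.013,0.036,0,0,0,0,-1],
  ],
)

```text
t: 25.4
tcp_pos: [0.4593, 0.1887, 0.1329]
tool_rot: [-0.053, 0.999, 0.0, -0.002]
force: [0.3, 0.1, -1.9]
finger_gap: 0.404
gripper_force: 30.3
```

Call:
drive_tool(
  plan=[
    [0.006,0.017,0,0,0,0,-1],
    [0.002,0.006,0,0,0,0,-1],
    [0,0,0,0,0,0,-1],
    [0,0,0,0,0,0,-1],
    [0,0,0,0,0,0,-1],
  ],
)

```text
t: 25.9
tcp_pos: [0.4533, 0.2075, 0.1337]
tool_rot: [-0.051, 0.999, -0.0, 0.0]
force: [0.2, -1.5, -1.0]
finger_gap: 0.405
gripper_force: 30.4
```

Run:
```python
from m import *
go(.451,.209,.045,96)
```

```text
t 25.9 phi 95.9 tilt 0.0 tcp [453.3 207.5 133.7] turn -0.1 shift mm [ 2.1  1.7 88.7] before turn: [ 2.1  1.7 88.7] q [ 0.2   0.54  1.85 -0.    0.76 -1.47]
```

Call:
drive_tool(
  plan=[
    [0.002,0.002,0.02,0,0,0,-1],
    [0,0,0.03,0,0,0,-1],
    [0,0,0.022,0,0,0,-1],
    [0,0,0.01,0,0,0,-1],
    [0,0,0.005,0,0,0,-1],
    [0,0,0.002,0,0,0,-1],
    [0,0,0.001,0,0,0,-1],
    [0,0,0,0,0,0,-1],
  ],
)

```text
t: 26.7
tcp_pos: [0.4511, 0.2102, 0.0448]
tool_rot: [-0.052, 0.999, 0.0, 0.001]
force: [-0.3, -2.2, 0.6]
finger_gap: 0.405
gripper_force: 30.5
```

Call:
drive_tool(
  plan=[
    [0,0,0.001,0,0,0,-1],
    [0,0,0,0,0,0,-1],
    [0,0,0,0,0,0,1],
    [0,0,0,0,0,0,1],
    [0,0,0,0,0,0,1],
    [0,0,0,0,0,0,1],
    [0,0,0,0,0,0,1],
    [0,0,0,0,0,0,1],
    [0,0,-0.01,0,0,0,1],
    [0,0,-0.03,0,0,0,1],
  ],
)

```text
t: 27.7
tcp_pos: [0.4488, 0.2098, 0.0817]
tool_rot: [-0.052, 0.999, -0.0, -0.003]
force: [0.9, 0.2, 0.1]
finger_gap: 0.999
gripper_force: 0.0
```

Call:
drive_tool(
  plan=[
    [0,0,-0.04,0,0,0,1],
    [0,0,-0.02,0,0,0,1],
    [0,0,0,0,0,0,1],
    [0,0,0,0,0,0,1],
  ],
)

```text
t: 28.1
tcp_pos: [0.4504, 0.2103, 0.1435]
tool_rot: [-0.052, 0.999, 0.0, 0.001]
force: [-0.1, -0.1, 0.8]
finger_gap: 0.999
gripper_force: 0.0
```

Run:
```python
from m import *
s=snap('side','s3.png'); C=cloud(s)
for x,y in((.451,.209),(.438,-.012),(.632,-.0125),(.457,-.19)):
    P=C[(np.abs(C[...,0]-x)<.04)&(np.abs(C[...,1]-y)<.04)&(C[...,2]>.043)&(C[...,2]<.065)]; print(len(P),rect(P),np.median(P[:,2]))
go(.457,-.190,.140,27)
```

```text
287 c=(450.1,211.8) long=34.9 short=34.0 axis=-86.6 0.047989591354642314
23 c=(420.2,-2.0) long=13.7 short=10.7 axis=-60.8 0.048289177771140834
171 c=(632.0,-12.3) long=52.6 short=19.0 axis=5.3 0.04843998209078926
0 c=(0.0,0.0) long=0.0 short=0.0 axis=0.0 nan
t 28.1 phi 96.0 tilt 0.0 tcp [449.9 210.1 142.7] turn 69.0 shift mm [-359.7 -175.3    2.7] before turn: [  34.6 -398.7    2.7] q [ 0.21  0.52  1.85  0.    0.78 -1.46]
  return _methods._mean(a, axis=axis, dtype=dtype,
  ret = ret.dtype.type(ret / rcount)
```

View pics/s3.png

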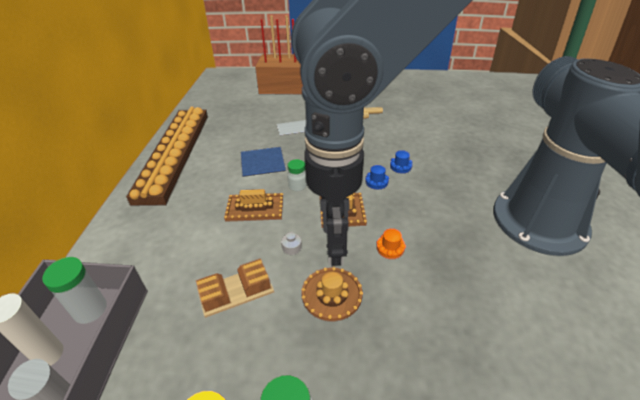

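The rosette is seated at (332,290) and the leaf at (254,200). The jar stands at (297,172). Now the fillet.

Call:
drive_tool(
  plan=[
    [0,0,0,0,0,8.5,1],
    [0,0,0,0,0,8.5,1],
    [0,0,0,0,0,8.5,1],
    [0,0,0,0,0,8.5,1],
    [0,0,0,0,0,8.5,1],
    [0,0,0,0,0,8.5,1],
    [0,0,0,0,0,8.5,1],
    [0,0,0,0,0,8.5,1],
    [0,0,0,0,0,1,1],
    [-0.02,-0.01,0,0,0,0,1],
  ],
)

```text
t: 29.15
tcp_pos: [0.4502, 0.189, 0.1418]
tool_rot: [0.52, 0.854, -0.0, -0.001]
force: [-0.1, -0.3, 0.3]
finger_gap: 1.002
gripper_force: 0.0
```

Call:
drive_tool(
  plan=[
    [-0.04,-0.0195,0,0,0,0,1],
    [-0.04,-0.0195,0,0,0,0,1],
    [-0.04,-0.0195,0,0,0,0,1],
    [-0.04,-0.0195,0,0,0,0,1],
    [-0.04,-0.0195,0,0,0,0,1],
    [-0.04,-0.0195,0,0,0,0,1],
    [-0.04,-0.0195,0,0,0,0,1],
    [-0.04,-0.0195,0,0,0,0,1],
    [-0.015,-0.007,0,0,0,0,1],
    [-0.005,-0.002,0,0,0,0,1],
  ],
)

```text
t: 30.15
tcp_pos: [0.4576, -0.1916, 0.1421]
tool_rot: [0.523, 0.852, 0.0, -0.0]
force: [-0.2, -0.3, -0.4]
finger_gap: 0.999
gripper_force: 0.0
```

Call:
drive_tool(
  plan=[
    [0,0,0,0,0,0,1],
    [0,0,0,0,0,0,1],
    [0,0,0,0,0,0,1],
  ],
)

```text
t: 30.45
tcp_pos: [0.4574, -0.188, 0.1427]
tool_rot: [0.522, 0.853, 0.0, -0.001]
force: [0.1, -0.9, 0.5]
finger_gap: 1.001
gripper_force: 0.0
```

Run:
```python
from m import *
go(.457,-.190,.047,27)
```

```text
t 30.4 phi 27.1 tilt 0.1 tcp [ 457.4 -188.   142.7] turn 0.1 shift mm [-1.8 -1.2 95.7] before turn: [-1.8 -1.2 95.7] q [-0.62  0.52  1.85  0.    0.77 -1.09]
```

Call:
drive_tool(
  plan=[
    [-0.002,-0.001,0.02,0,0,0,1],
    [0,0,0.03,0,0,0,1],
    [0,0,0.03,0,0,0,1],
    [0,0,0.011,0,0,0,1],
    [0,0,0.004,0,0,0,1],
    [0,0,0,0,0,0,1],
    [0,0,0,0,0,0,-1],
    [0,0,0,0,0,0,-1],
    [0,0,0,0,0,0,-1],
    [0,0,0,0,0,0,-1],
  ],
)

```text
t: 31.45
tcp_pos: [0.4581, -0.1924, 0.0484]
tool_rot: [0.523, 0.853, -0.0, 0.001]
force: [0.3, 0.6, 0.2]
finger_gap: 0.329
gripper_force: 0.0
```

Call:
drive_tool(
  plan=[
    [0,0,0,0,0,0,-1],
    [0,0,0,0,0,0,-1],
    [0,0,0,0,0,0,-1],
    [0,0,0,0,0,0,-1],
    [0,0,-0.01,0,0,0,-1],
    [0,0,-0.02,0,0,0,-1],
    [0,0,-0.035,0,0,0,-1],
    [0,0,-0.03,0,0,0,-1],
    [0,0,-0.02,0,0,0,-1],
    [0,0,0,0,0,0,-1],
  ],
)

```text
t: 32.45
tcp_pos: [0.4593, -0.1931, 0.1657]
tool_rot: [0.523, 0.853, -0.0, 0.003]
force: [0.3, -0.7, -0.8]
finger_gap: 0.273
gripper_force: 32.7
```

Run:
```python
from m import *
go(.625,.2095,.16,28)
```

```text
t 32.5 phi 27.0 tilt 0.4 tcp [ 459.3 -193.1  165.7] turn -1.0 shift mm [277.7 335.3   5.1] before turn: [283.6 330.4   5.1] q [-0.62  0.48  1.83  0.    0.83 -1.09]
```

Call:
drive_tool(
  plan=[
    [0.01,0.012,0,0,0,-1,-1],
    [0.024,0.029,0,0,0,0,-1],
    [0.032,0.0387,0,0,0,0,-1],
    [0.032,0.0387,0,0,0,0,-1],
    [0.032,0.0387,0,0,0,0,-1],
    [0.032,0.0387,0,0,0,0,-1],
    [0.032,0.0387,0,0,0,0,-1],
    [0.032,0.0387,0,0,0,0,-1],
    [0.028,0.034,0,0,0,0,-1],
    [0.016,0.019,0,0,0,0,-1],
  ],
)

```text
t: 33.45
tcp_pos: [0.619, 0.2016, 0.1611]
tool_rot: [0.514, 0.858, -0.0, -0.001]
force: [-0.1, -0.8, -1.4]
finger_gap: 0.275
gripper_force: 32.6
```

Call:
drive_tool(
  plan=[
    [0.005,0.006,0,0,0,0,-1],
    [0,0,0,0,0,0,-1],
    [0,0,0,0,0,0,-1],
    [0,0,0,0,0,0,-1],
  ],
)

```text
t: 33.85
tcp_pos: [0.6213, 0.2035, 0.1624]
tool_rot: [0.516, 0.857, -0.001, -0.001]
force: [-1.1, -0.6, -0.5]
finger_gap: 0.274
gripper_force: 32.6
```

Run:
```python
from m import *
s=snap('side','s4.png'); C=cloud(s)
m=(np.abs(C[...,0]-.625)<.06)&(np.abs(C[...,1]-.21)<.06)&(C[...,2]>.108)&(C[...,2]<.145)
P=C[comp(m)]; print(len(P),rect(P),P.min(0),P.max(0))
go(.625,.2095,.08,28)
```

```text
217 c=(610.5,230.7) long=31.5 short=16.0 axis=-10.0 [0.59389043 0.22009803 0.11404334] [0.62459214 0.23803664 0.14487556]
t 33.9 phi 27.9 tilt 0.1 tcp [621.5 203.6 162.6] turn -0.1 shift mm [ 3.6  6.  82.6] before turn: [ 3.6  6.  82.6] q [ 0.15  0.66  1.43 -0.    1.05 -0.34]
```

View pics/s4.png

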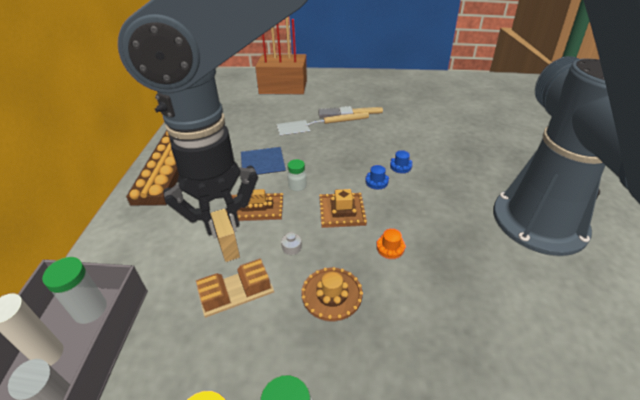

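Call:
drive_tool(
  plan=[
    [0.0035,0.006,0,0,0,0,-1],
    [0,0,0.02,0,0,0,-1],
    [0,0,0.025,0,0,0,-1],
    [0,0,0.015,0,0,0,-1],
    [0,0,0.005,0,0,0,-1],
    [0,0,0,0,0,0,-1],
    [0,0,0,0,0,0,-1],
  ],
)

```text
t: 34.6
tcp_pos: [0.6264, 0.2112, 0.0986]
tool_rot: [0.515, 0.857, 0.001, 0.001]
force: [0.6, -0.5, -0.5]
finger_gap: 0.273
gripper_force: 32.7
```

Run:
```python
from m import *
s=snap('side','s5.png')
im=cv2.imread('pics/s5.png')[180:340,150:320]; cv2.imwrite('pics/s5c.png',cv2.resize(im,None,fx=3.5,fy=3.5,interpolation=cv2.INTER_CUBIC))
go(.625,.2095,.054,28)
```

```text
t 34.6 phi 28.0 tilt 0.1 tcp [626.5 211.2  98.9] turn -0.0 shift mm [-0.8 -2.3 44.9] before turn: [-0.8 -2.3 44.9] q [ 0.16  0.75  1.45  0.    0.94 -0.33]
```

View pics/s5c.png

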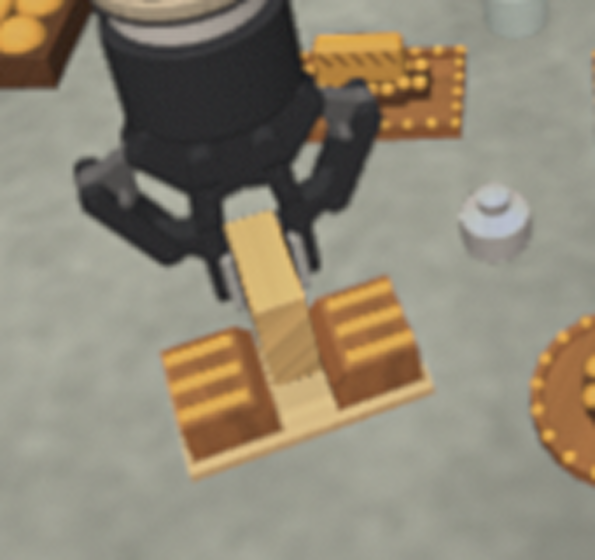

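The fillet hangs above the gap, parallel to it (its end face is at about (288,340) in the crop) and lined up. Correct 2 mm and push down.

Call:
drive_tool(
  plan=[
    [-0.001,-0.002,0.01,0,0,0,-1],
    [0,0,0.008,0,0,0,-1],
    [0,0,0.006,0,0,0,-1],
    [0,0,0.006,0,0,0,-1],
    [0,0,0.005,0,0,0,-1],
    [0,0,0,0,0,0,-1],
  ],
)

```text
t: 35.25
tcp_pos: [0.6247, 0.2095, 0.0618]
tool_rot: [0.515, 0.857, 0.0, 0.0]
force: [1.6, 1.1, -2.3]
finger_gap: 0.275
gripper_force: 32.4
```

Call:
drive_tool(
  plan=[
    [0,0,0.004,0,0,0,-1],
    [0,0,0.003,0,0,0,-1],
    [0,0,0.001,0,0,0,-1],
    [0,0,0,0,0,0,-1],
  ],
)

```text
t: 35.65
tcp_pos: [0.6248, 0.2095, 0.0548]
tool_rot: [0.515, 0.857, 0.0, 0.0]
force: [2.0, 1.6, -2.3]
finger_gap: 0.275
gripper_force: 32.4
```

Call:
drive_tool(
  plan=[
    [0,0,0.001,0,0,0,-1],
    [0,0,0.001,0,0,0,-1],
    [0,0,0,0,0,0,-1],
  ],
)

```text
t: 35.95
tcp_pos: [0.6248, 0.2095, 0.0543]
tool_rot: [0.515, 0.857, 0.0, 0.001]
force: [0.2, 2.6, 5.7]
finger_gap: 0.27
gripper_force: 33.4
```

Floor contact at 0.054, as expected. Release and retreat.

Call:
drive_tool(
  plan=[
    [0,0,0,0,0,0,-0.3],
    [0,0,0,0,0,0,0.2],
    [0,0,0,0,0,0,1],
    [0,0,0,0,0,0,1],
    [0,0,0,0,0,0,1],
    [0,0,0,0,0,0,1],
    [0,0,-0.01,0,0,0,1],
    [0,0,-0.03,0,0,0,1],
    [0,0,-0.04,0,0,0,1],
    [0,0,-0.04,0,0,0,1],
  ],
)

```text
t: 36.95
tcp_pos: [0.6239, 0.2092, 0.1743]
tool_rot: [0.515, 0.857, -0.0, -0.0]
force: [0.9, -0.4, -0.3]
finger_gap: 1.001
gripper_force: 0.0
```

Call:
drive_tool(
  plan=[
    [0,0,-0.03,0,0,0,1],
    [0,0,-0.02,0,0,0,1],
    [0,0,0,0,0,0,1],
    [0,0,0,0,0,0,1],
    [0,0,0,0,0,0,1],
  ],
)

```text
t: 37.45
tcp_pos: [0.6231, 0.2091, 0.2212]
tool_rot: [0.515, 0.857, -0.001, -0.001]
force: [-0.6, 0.3, -0.5]
finger_gap: 0.997
gripper_force: 0.0
```

Run:
```python
from m import *
s=snap('side','s6.png'); C=cloud(s)
for n,x,y,a,b in(('ros',.451,.209,.043,.06),('boss',.438,-.012,.043,.06),('leaf',.632,-.0125,.043,.06),('fillet',.625,.2095,.055,.075)):
    P=C[(np.abs(C[...,0]-x)<.045)&(np.abs(C[...,1]-y)<.045)&(C[...,2]>a)&(C[...,2]<b)]; print(n,len(P),rect(P),np.median(P[:,2]))
```

```text
ros 286 c=(450.2,211.2) long=35.0 short=33.9 axis=-87.0 0.04830134929664137
boss 210 c=(434.4,-10.7) long=37.0 short=35.9 axis=-88.1 0.04935249199840103
leaf 152 c=(631.8,-11.0) long=52.3 short=19.8 axis=7.9 0.04867017251670319
fillet 437 c=(622.0,212.0) long=61.4 short=24.4 axis=-61.9 0.06156119320323983
```

View pics/s6.png

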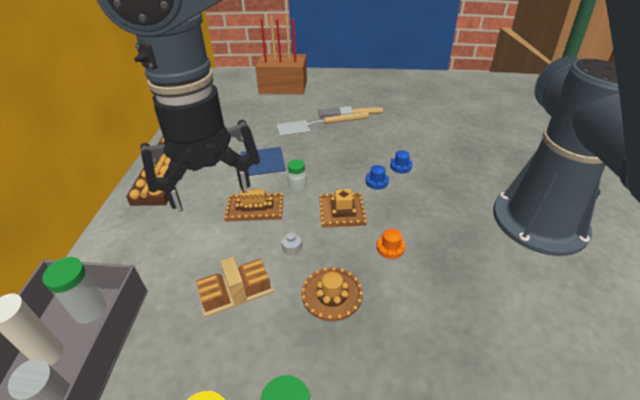

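The view shows everything in place. The fillet is home in the gap (234,282), with its top at 61.6 mm and about 3 to 4 mm off centre. The rosette (332,290), square boss (343,205) and leaf (254,203) are seated, and the jar stands.

```bash
python3 -c "
from station import manip
print(manip.sign_off())"
```

```text
the job is handed in; nothing more can be done
None
```

I swapped all three ornaments into their own seats, pushed the fillet home and centred in the joint, left the jar standing, and handed the job in; the sign-off returned no verdict.

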